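# Go/no-go check of a capacitor can

### The job

Three blue capacitor cans stand on the bench, and only one is the right size: it enters the wide go mouth of the slot gauge and stops on the red no-go step inside. Prove that can by setting it upright into the gauge until it rests on the step, then take it out again and leave it standing in the green dish beside the gauge. Leave the other two cans standing where they are.

Things in the scene. Friction and masses are not known exactly. Their poses are not given: they have to be found in the camera images.
- can_narrow: Capacitor can, 18 mm in diameter and 64 mm tall, standing upright: blue sleeve with a white stripe, bare metal top. It is one of three that look alike but for their diameter. Origin at the centre of its underside, z up along its axis. 56 to 112 g.
- can_medium: Capacitor can, 33 mm in diameter and 64 mm tall, standing upright: blue sleeve with a white stripe, bare metal top. It is one of three that look alike but for their diameter. Origin at the centre of its underside, z up along its axis. 56 to 112 g.
- can_wide: Capacitor can, 46 mm in diameter and 64 mm tall, standing upright: blue sleeve with a white stripe, bare metal top. It is one of three that look alike but for their diameter. Origin at the centre of its underside, z up along its axis. 56 to 112 g.
- gauge_board: Fixed board, 104 (x) x 232 (y) x 8 mm; origin on underside, z up. Sizes in mm, its frame. Slot gauge at x 0, y 60: two steel rails, top z 36, outer sides y 20 and 100; slot along x, 96 long, ends open; go mouth 39 wide in y down to red no-go step at z 22; below it 22 wide, to z 8. Green dish at x 0, y -70: 82 square inside, walls 4, rim z 23, floor z 12.

How it is judged:
By the outcome, as a careful person would: the job done as asked, in the order asked, and still so for the second after the job is handed in, with the robot touching nothing.
It also fails if it takes over 51 s, if anything falls off the work surface, if the arm or the gripper's body presses on something with over 40 N, if the wrist force passes 120 N, or if a joint passes its speed limit or range.

### The arm

A 6-joint arm with a two-finger parallel gripper is mounted at the origin on a cart in front of the work surface, level with it; the furniture and walls round the work are solid. World frame = base frame: x ahead of the robot, y to its left, z up, the work surface at z = 0. Lengths are in m, angles in rad, forces in N, time in s.
With the tool pointing down it reaches from about 0.3 to 0.875 m from the base axis. Payload 6.4 kg.
Tool frame: the origin (TCP) lies at the very end of the fingers, on their centre line; the grasp point (between the pads) lies 19 mm behind it; z points along the fingers, y is the line along which they close (so a half turn about z gives the same grasp; the last joint's range is limited). The gripper opens to 85 mm and grips with 20 to 120 N. Pads are 22 mm wide; open, the fingers measure 114 mm over their backs; the gripper's body (76 mm by 85 mm) begins 54 mm behind the grasp point. The pads swing forward as they close: fully open they stand 13 mm farther back than shut.
Start: joints at [1.056, 0.181, 1.607, -0, 1.354, -0.206], TCP at [0.175, 0.548, 0.231] pointing down, gripper open.
Joint ranges: [-2.99, 2.99], [-0.89, 2.07], [0.3, 2.58], [-1.14, 4.28], [0, 2.63], [-3.12, 3.12]. Speed limits (rad/s): [2.57, 2.57, 3.01, 3.14, 3.14, 3.14].

### API

Orientations are given as a unit quaternion [w, x, y, z].
In Python, from bench import ctrl, camera, calibration, order, outline_of gives the robot as it stands.
- The arm moves only by the tool move_arm, never from a script. Its argument "series" is a list that holds one entry, the list of rows, each a list of 5 numbers: the opening, from 0 (shut) to 1 (fully open), then the shift along the tool's x, y, z in mm, then the turn about the tool's z in rad. A call has exactly 10 rows; each row is the pose to reach, as a shift and turn from the pose commanded when the call began, along the tool's axes at that moment; what a row does not reach only later rows make up. A row lasts 1/12 s, in which the tool goes at most 41.7 mm and 7.16 degrees, less where a joint would pass 70% of its speed; a pose out of reach is approached as far as the arm can. A call with a gripper value outside its range is refused whole. The fingers move at their own pace and stop on an object; the grip force is fixed at half the most. Time passes only in rows, so rows that repeat a pose let the fingers close, or fill a call up. It gives the time, the measured TCP pose, the force, the opening and the grip force at its end, in the units of the state.
- ctrl.get_obs(): the state, without advancing time (a new reading comes with each control period).
- camera(name): name is "side" or "top"; returns (picture, depth): 400x640x3 uint8, blue, green, red; 400x640 float32, m along the optical axis (not along the pixel's ray), 0 where there is no reading.
- calibration(name): a dict with "intrinsics" (3x3 intrinsics, pixels), "k1" (the pictures are not rectified: a ray, as slopes to the right and down, at radius r is drawn at 1 + k1 r^2 times it, then the intrinsics apply), "rvec" (rotation vector, rad) and "tvec" (3), from world to camera coordinates, as OpenCV has them. Camera axes: x right, y down, z forward; pixel columns grow to the right and rows downward; lengths in m; the calibration is good to about 2 mm. A picture is of the moment at which its call begins. calibration takes no time and is no camera call.
- order.hand_in(): hands the job in; it is judged then, once.
Trained networks look in the newest picture that a camera, given by its name, has taken for a name from the list of things; names that differ only in an ending like _2 or _b are one class to them, and where a whole thing is asked for, a point or a joint stands for the part that bears it (a point fixed in the world has none). Each returns a list of dicts, best first, with "conf" (0 to 1); they miss things now and then, are a little off and sometimes report something else, mostly with a low value. They report only what shows in the picture. A call takes as long as a camera call.
- outline_of(target, camera): "region" (400x640 bool, what is visible of it) and "bbox" ([centre column, centre row, width, height] in pixels, round what is visible of it).
The state is a dict: "time_s": time; "q": joint angles; "dq": joint speeds; "joint_efforts": joint torques, N m; "eef_pos": TCP position; "eef_rot": TCP orientation; "wrist_force": force on the tool from outside, world axes, zero at the start; "torque": the same for the moment, N m; "opening": opening from 0.0 (shut) to 1.0 (fully open); "grasp_force": force on a finger pad.
Only numpy, scipy, OpenCV 4.12 (cv2) and the standard library are available. Lean on these libraries where they do the work, as an engineer would, in place of code of your own. Each camera call takes 0.05 s, during which the arm holds its last target. There are 200 camera calls.

## Working session

There is one attempt and no reset: what is moved stays moved. The work goes in short steps, Python scripts to look and compute and a tool call to move; the robot and the scene stay as the last step left them, time stands still between calls to the robot, and variables do not carry over. Pictures are saved under pics/ and viewed, at most 10 in all, crops included, and the job is handed in when it is done.

Besides the shell and the picture viewer there is one more tool, called after "Call:" as name(argument=value, ...), one argument or row to a line, values as JSON. move_arm: Moves the arm, as the interface text tells. Its arguments: {"type":"object","properties":{"series":{"type":"array","items":{"type":"array","items":{"type":"array","items":{"type":"number"}}}}},"required":["series"]}

```bash
mkdir -p pics; cat > h.py <<'E'
import numpy as np, cv2
from bench import ctrl, camera, calibration, order, outline_of
def cloud(name,depth):
    c=calibration(name);K=np.array(c["intrinsics"],float)
    v,u=np.mgrid[0:400,0:640]
    p=np.stack([u,v],-1).reshape(-1,1,2).astype(np.float64)
    n=cv2.undistortPoints(p,K,np.array([c["k1"],0,0,0,0],float)).reshape(400,640,2)
    P=np.dstack([n*depth[...,None],depth])
    R=cv2.Rodrigues(np.array(c["rvec"],float))[0]
    return (P-np.array(c["tvec"],float).reshape(3))@R
E
python3 - <<'E'
from h import *
for n in("top","side"):
    im,d=camera(n);cv2.imwrite(f"pics/{n}0.png",im);W=cloud(n,d);np.save(f"{n}0.npy",W)
    for t in("can_narrow","can_medium","can_wide","gauge_board"):
        for o in outline_of(t,n)[:3]:
            r=o["region"]&(d>0);p=W[r]
            if not len(p):continue
            z=np.percentile(p[:,2],98)
            q=p[p[:,2]>z-.006]
            print(n,t,round(o["conf"],2),np.round(o["bbox"]),"ztop",z.round(4),"med",np.median(q,0).round(4),"ext",np.percentile(q,2,0).round(4),np.percentile(q,98,0).round(4))
s=ctrl.get_obs();print(s["time_s"],s["eef_pos"],s["eef_rot"],s["opening"])
E
```

```text
top can_medium 0.62 [246. 199.  19.  14.] ztop 0.0666 med [0.4732 0.4116 0.0639] ext [0.4583 0.3975 0.0614] [0.4867 0.4267 0.067 ]
top can_medium 0.34 [419. 188. 106.  65.] ztop 0.0379 med [0.4897 0.0847 0.036 ] ext [0.439  0.0331 0.0331] [0.5404 0.1238 0.0389]
top can_wide 0.84 [275. 162.  23.  27.] ztop 0.0665 med [0.5587 0.3452 0.0639] ext [0.5387 0.3258 0.0612] [0.579  0.3651 0.0668]
top gauge_board 0.89 [419. 190. 111.  67.] ztop 0.0379 med [0.4897 0.0847 0.036 ] ext [0.439  0.0331 0.0331] [0.5404 0.1238 0.0389]
side can_narrow 0.86 [273. 200.   8.  28.] ztop 0.0655 med [0.4186 0.2466 0.0633] ext [0.4116 0.2412 0.0598] [0.4268 0.2538 0.0663]
side can_narrow 0.65 [319. 155.  20.  37.] ztop 0.0652 med [0.5554 0.3415 0.0636] ext [0.5362 0.3229 0.0597] [0.5761 0.3629 0.0656]
side can_medium 0.88 [267. 146.  17.  32.] ztop 0.0649 med [0.4702 0.4075 0.0633] ext [0.4556 0.3957 0.0594] [0.4839 0.4242 0.0654]
side can_wide 0.85 [321. 155.  22.  36.] ztop 0.0653 med [0.5552 0.3415 0.0636] ext [0.5362 0.3229 0.0598] [0.5759 0.3629 0.0656]
side gauge_board 0.74 [387. 302. 155. 138.] ztop 0.0371 med [0.4854 0.0624 0.0358] ext [0.4366 0.0299 0.0317] [0.5386 0.1202 0.0381]
0.5 [0.17472719 0.54779545 0.23126218] [-1.25119687e-05  1.53796178e-01  9.88102593e-01 -3.67904573e-05] 1.0045055918586794
```

View pics/top0.png

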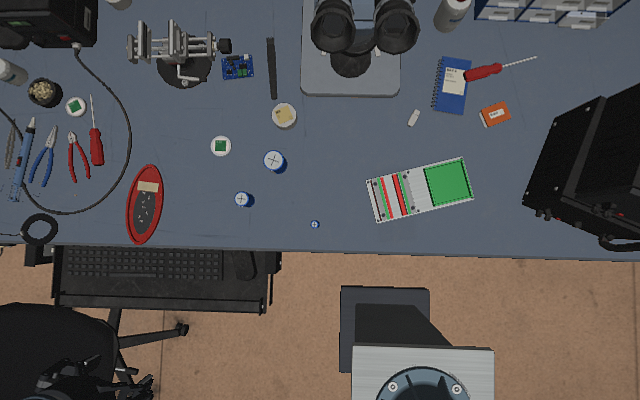

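View pics/side0.png

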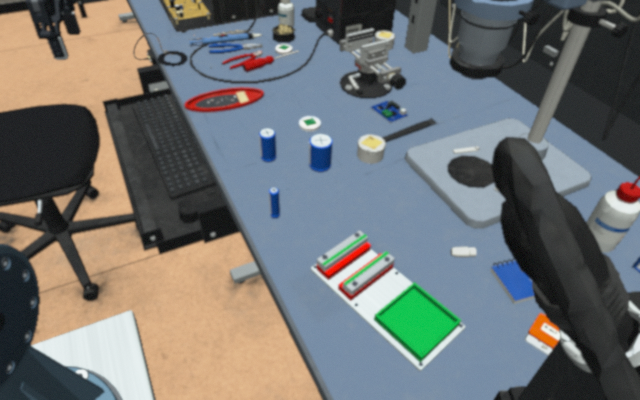

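The top view shows the cans at (244,199) medium, (275,162) wide and (315,224) narrow. The board is at (419,190), with its gauge on the left and dish on the right. The side view agrees. Next I'll fit the board pose.

```bash
cat >> h.py <<'E'
def R2(a): return np.array([[np.cos(a),-np.sin(a)],[np.sin(a),np.cos(a)]])
def board(im,W):
    "fit board pose (x,y,yaw) from the green dish floor and the rail tops"
    hsv=cv2.cvtColor(im,cv2.COLOR_BGR2HSV)
    near=(abs(W[...,0]-.49)<.2)&(abs(W[...,1]-.03)<.2)
    g=near&(abs(hsv[...,0].astype(int)-65)<15)&(hsv[...,1]>120)&(W[...,2]<.03)&(W[...,2]>.004)
    n,l,s,_=cv2.connectedComponentsWithStats(g.astype(np.uint8));g=l==1+s[1:,4].argmax()
    r=near&(W[...,2]>.031)&(W[...,2]<.041)
    gr=cv2.minAreaRect(W[g][:,:2].astype(np.float32)*1000);rr=cv2.minAreaRect(W[r][:,:2].astype(np.float32)*1000)
    return gr,rr
E
python3 - <<'E'
from h import *
for n in("top","side"):
    im=cv2.imread(f"pics/{n}0.png");W=np.load(f"{n}0.npy")
    gr,rr=board(im,W);d=np.array(rr[0])-gr[0]
    print(n,gr,rr,"dist",np.hypot(*d),"yaw deg of +y",np.degrees(np.arctan2(-d[0],d[1])))
s=ctrl.get_obs();c=R=None
from scipy.spatial.transform import Rotation
w,x,y,z=s["eef_rot"];M=Rotation.from_quat([x,y,z,w]).as_matrix();print(M.round(3))
print((M.T@(np.array([.472,.41,.1])-s["eef_pos"])*1000).round(1))
E
```

```text
top ((523.5183715820312, -47.31161117553711), (89.81481170654297, 91.2175521850586), 15.890992164611816) ((490.0229187011719, 78.11213684082031), (95.47811126708984, 80.25190734863281), 15.522430419921875) dist 129.81934343604036 yaw deg of +y 14.952364331192566
side ((523.1947021484375, -48.91626739501953), (92.54292297363281, 88.36414337158203), 15.734882354736328) ((488.0, 76.6782455444336), (97.29711151123047, 81.1231460571289), 15.611686706542969) dist 130.4325447877779 yaw deg of +y 15.654191528403386
[[-0.953  0.304 -0.   ]
 [ 0.304  0.953 -0.   ]
 [ 0.    -0.    -1.   ]]
[-325.1  -40.9  131.3]
```

Call:
move_arm(
  series=[
    [[1,-30,-4,5,-0.06],[1,-65,-8,15,-0.14],[1,-105,-13,30,-0.24],[1,-145,-18,45,-0.34],[1,-185,-23,60,-0.44],[1,-225,-28,70,-0.52],[1,-265,-33,80,-0.58],[1,-295,-37,90,-0.58],[1,-315,-40,95,-0.58],[1,-325,-41,100,-0.58]],
  ],
)

```text
time_s: 1.33
eef_pos: [0.4746, 0.408, 0.1305]
eef_rot: [0.0, -0.134, 0.991, -0.0]
wrist_force: [0.1, 0.6, 0.1]
opening: 1.003
grasp_force: 0.0
```

```bash
cat >> h.py <<'E'
from scipy.spatial.transform import Rotation
def tool():
    s=ctrl.get_obs();w,x,y,z=s["eef_rot"]
    return s,Rotation.from_quat([x,y,z,w]).as_matrix()
E
python3 - <<'E'
from h import *
s,M=tool();print(s["time_s"],s["eef_pos"],M.round(3)[:2,:2])
a=camera("top");cv2.imwrite("pics/t1.png",cv2.resize(a[0][130:270,180:380],None,fx=3,fy=3))
a=camera("side");cv2.imwrite("pics/s1.png",cv2.resize(a[0][20:220,180:420],None,fx=3,fy=3))
print((M.T@(np.array([.472,.41,.028])-s["eef_pos"])*1000).round(1))
E
```

```text
1.3333 [0.47456953 0.40799903 0.13052205] [[-0.964 -0.265]
 [-0.265  0.964]]
[  1.9   2.7 102.5]
```

View pics/s1.png

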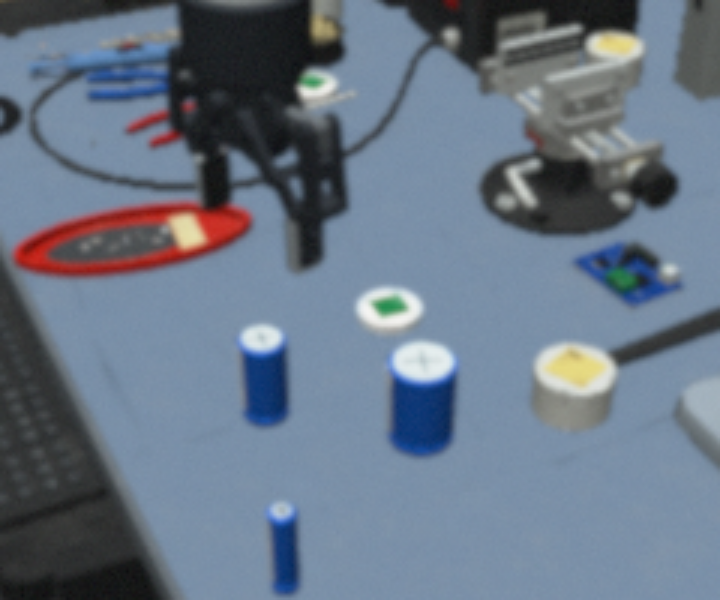

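The gripper hangs above the medium can at (265,375 in the crop), and the wide can is clear of the finger at (303,240). I'll lower and grip.

Call:
move_arm(
  series=[
    [[1,0,0,20,0],[1,0,0,50,0],[1,0,0,80,0],[1,0,0,98,0],[1,0,0,103,0],[1,0,0,103,0],[0.2,0,0,103,0],[0.2,0,0,103,0],[0.2,0,0,103,0],[0.2,0,0,103,0]],
  ],
)

```text
time_s: 2.27
eef_pos: [0.4728, 0.4107, 0.0299]
eef_rot: [0.001, -0.135, 0.991, 0.001]
wrist_force: [-0.3, -0.3, 0.5]
opening: 0.454
grasp_force: 0.0
```

Call:
move_arm(
  series=[
    [[0.2,0,0,0,0],[0.2,0,0,0,0],[0.2,0,0,0,0],[0.2,0,0,0,0],[0.2,0,0,-5,0],[0.2,0,0,-20,0],[0.2,0,0,-45,0],[0.2,0,0,-70,0],[0.2,0,0,-85,0],[0.2,0,0,-90,0]],
  ],
)

```text
time_s: 3.1
eef_pos: [0.4736, 0.4109, 0.1218]
eef_rot: [0.002, -0.135, 0.991, 0.001]
wrist_force: [0.2, -0.1, -0.6]
opening: 0.37
grasp_force: 59.5
```

```bash
python3 - <<'E'
from h import *
s,M=tool();print(s["time_s"],s["eef_pos"],s["opening"],s["grasp_force"],s["wrist_force"])
print((M.T@(np.array([.4885,.0775,.13])-s["eef_pos"])*1000).round(1), M.round(3)[:2,:2])
E
```

```text
3.1 [0.47356175 0.41085565 0.12180065] 0.36975481423799006 59.492416977882385 [ 0.24683373 -0.05177121 -0.63985058]
[  74.8 -325.2   -9. ] [[-0.963 -0.268]
 [-0.268  0.963]]
```

Call:
move_arm(
  series=[
    [[0.2,5,-20,0,0],[0.2,13,-55,0,0],[0.2,22,-95,0,0],[0.2,31,-135,0,0],[0.2,40,-175,0,0],[0.2,50,-215,0,0],[0.2,59,-255,0,0],[0.2,67,-290,0,0],[0.2,73,-315,0,0],[0.2,75,-325,0,0]],
  ],
)

```text
time_s: 3.93
eef_pos: [0.4861, 0.0735, 0.1176]
eef_rot: [-0.001, -0.134, 0.991, -0.0]
wrist_force: [0.5, -0.7, -0.4]
opening: 0.37
grasp_force: 59.7
```

Call:
move_arm(
  series=[
    [[0.2,0,0,10,0],[0.2,0,0,20,0],[0.2,0,0,30,0],[0.2,0,0,35,0],[0.2,0,0,35,0],[0.2,0,0,35,0],[0.2,0,0,35,0],[0.2,0,0,35,0],[0.2,0,0,35,0],[0.2,0,0,35,0]],
  ],
)

```text
time_s: 4.77
eef_pos: [0.4871, 0.0768, 0.0837]
eef_rot: [0.0, -0.135, 0.991, -0.0]
wrist_force: [-0.5, 0.0, -1.2]
opening: 0.37
grasp_force: 59.7
```

```bash
python3 - <<'E'
from h import *
s,M=tool();print(s["time_s"],s["eef_pos"],s["opening"],s["grasp_force"],s["wrist_force"])
a=camera("top");cv2.imwrite("pics/t2.png",cv2.resize(a[0][130:250,340:500],None,fx=4,fy=4))
im,d=camera("side");cv2.imwrite("pics/s2.png",cv2.resize(im[180:380,280:480],None,fx=3,fy=3))
W=cloud("side",d);B=np.array([.4885,.0775]);ex=np.array([.964,.267]);ey=np.array([-.267,.964])
for o in outline_of("can_medium","side")[:2]:
    p=W[o["region"]&(d>0)];print(o["conf"],o["bbox"],len(p))
    q=p[:,:2]-B;u=q@ex;v=q@ey
    for lo in np.arange(.03,.13,.01):
        m=(p[:,2]>lo)&(p[:,2]<lo+.01)&(abs(u)<.06)&(abs(v)<.06)
        if m.sum()>5: print(round(lo,3),m.sum(),"x",np.percentile(u[m],[3,97]).round(4),"y",np.percentile(v[m],[3,97]).round(4))
E
```

```text
4.7667 [0.48705332 0.07682245 0.08371623] 0.3699774357704399 59.713958501815796 [-0.52385769  0.04145183 -1.1582142 ]
0.85 [353.6, 238.1, 17.5, 40.1] 551
0.05 26 x [-0.0187 -0.0025] y [-0.0148  0.0125]
0.06 72 x [-0.019  -0.0016] y [-0.0156  0.0065]
0.07 77 x [-0.0195 -0.0061] y [-0.0153  0.0085]
0.08 62 x [-0.0197 -0.0112] y [-0.0129  0.0099]
0.09 64 x [-0.0195 -0.0122] y [-0.0129  0.008 ]
0.1 65 x [-0.0193 -0.012 ] y [-0.0124  0.0093]
0.11 182 x [-0.0188  0.0008] y [-0.0106  0.0123]
```

View pics/s2.png

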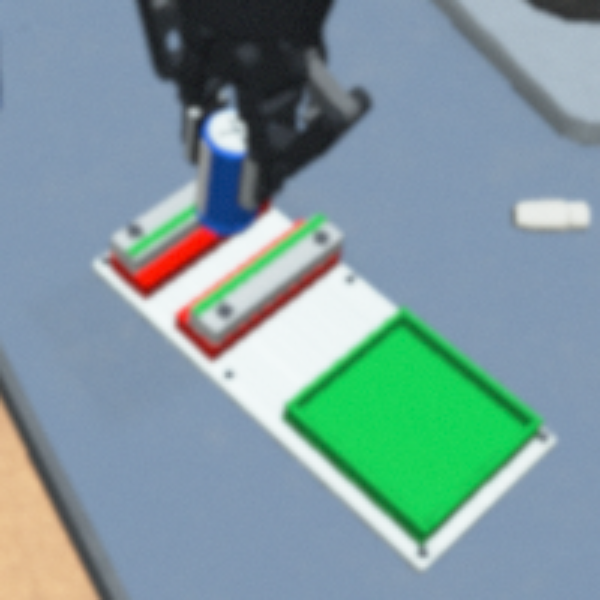

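The can is held upright over the gauge at (228,180 in the crop). To centre it across the slot, I'll fit a cylinder to it and locate the inner rail edges.

```bash
cat >> h.py <<'E'
from scipy.optimize import least_squares
def held(n):
    im,d=camera(n);W=cloud(n,d);B=np.array([.4885,.0775]);E=np.array([[.964,.267],[-.267,.964]])
    o=outline_of("can_medium",n)
    q=((W[...,:2]-B)@E.T)*1000;z=W[...,2]*1000
    hsv=cv2.cvtColor(im,cv2.COLOR_BGR2HSV)
    blue=(abs(hsv[...,0].astype(int)-112)<12)&(hsv[...,1]>130)&(d>0)
    for r in [x["region"] for x in o[:1]]:
        for lo,hi in((50,80),(55,70),(90,112)):
            p=q[r&blue&(z>lo)&(z<hi)]
            if len(p)<10: continue
            f=least_squares(lambda c:np.hypot(*(p-c).T)-16.5,p.mean(0)+[5,5],loss="soft_l1")
            print(n,"can",lo,hi,len(p),f.x.round(1),np.abs(f.fun).mean().round(2))
        p=q[r&(z>108)]; 
        if len(p): print("top",cv2.minEnclosingCircle(p.astype(np.float32)))
    m=(z>33)&(z<39)&(abs(q[...,0])<44)&(abs(q[...,1])<45)&~blue
    for sgn in(1,-1):
        v=sgn*q[m&(sgn*q[...,1]>10)][:,1];print("rail",sgn,np.percentile(v,[1,3,50,97,99]).round(1))
E
python3 -c "
from h import *
held('side');held('top')"
```

```text
side can 50 80 122 [-2.2  1.2] 0.59
side can 55 70 68 [-2.2  1.5] 0.56
side can 90 112 94 [-2.   0.4] 0.65
top ((-181.5781707763672, -145.53587341308594), 247.37705993652344)
rail 1 [18.7 18.9 29.3 38.6 39.2]
rail -1 [20.3 21.  31.1 40.4 40.7]
rail 1 [20.  20.7 32.6 39.7 40. ]Traceback (most recent call last):
  File "<string>", line 3, in <module>
    held('side');held('top')
                 ~~~~^^^^^^^
  File "h.py", line 42, in held
    v=sgn*q[m&(sgn*q[...,1]>10)][:,1];print("rail",sgn,np.percentile(v,[1,3,50,97,99]).round(1))
                                                       ~~~~~~~~~~~~~^^^^^^^^^^^^^^^^^^
    return _quantile_unchecked(
        a, q, axis, out, overwrite_input, method, keepdims, weights)
    return _ureduce(a,
                    func=_quantile_ureduce_func,
    ...<5 lines>...
                    overwrite_input=overwrite_input,
                    method=method)
    r = func(a, **kwargs)
    result = _quantile(arr,
                       quantiles=q,
    ...<2 lines>...
                       out=out,
                       weights=wgt)
    slices_having_nans = np.isnan(arr[-1, ...])
                                  ~~~^^^^^^^^^
IndexError: index -1 is out of bounds for axis 0 with size 0
```

View pics/t2.png

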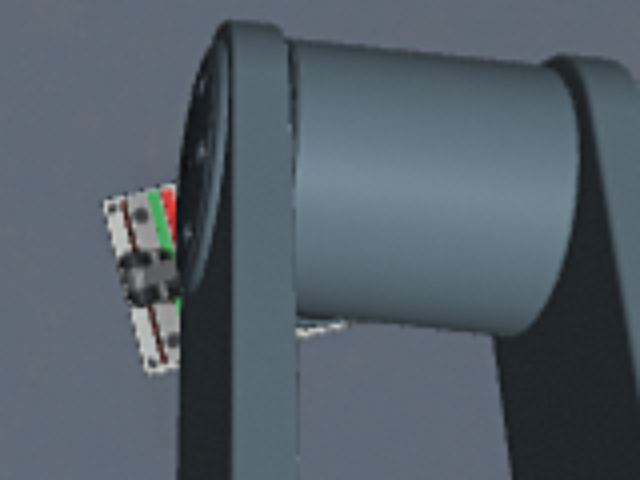

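The arm covers the gauge in the top view, with only the left rail visible at (150,275), so I'm using the side measurement. The can sits about 2 mm too far in +y, so I'll shift it -2 and lower slowly.

Call:
move_arm(
  series=[
    [[0.2,0,-2,0,0],[0.2,0,-2,0,0],[0.2,0,-2,5,0],[0.2,0,-2,10,0],[0.2,0,-2,15,0],[0.2,0,-2,18,0],[0.2,0,-2,20,0],[0.2,0,-2,22,0],[0.2,0,-2,24,0],[0.2,0,-2,24,0]],
  ],
)

```text
time_s: 5.95
eef_pos: [0.487, 0.0749, 0.0589]
eef_rot: [-0.0, -0.135, 0.991, 0.0]
wrist_force: [-0.1, 0.1, -0.7]
opening: 0.37
grasp_force: 59.7
```

```bash
python3 -c "
from h import *
held('side')
a=camera('side');cv2.imwrite('pics/s3.png',cv2.resize(a[0][180:300,300:420],None,fx=5,fy=5))"
```

```text
side can 50 80 120 [-2.4 -0.9] 0.62
side can 55 70 54 [-2.4 -0.9] 0.67
side can 90 112 32 [-1.2 -1.8] 0.68
top ((-193.736572265625, -161.38658142089844), 227.8246307373047)
rail 1 [18.6 19.2 28.7 38.2 38.5]
rail -1 [15.3 20.4 31.1 40.5 40.8]
```

View pics/s3.png

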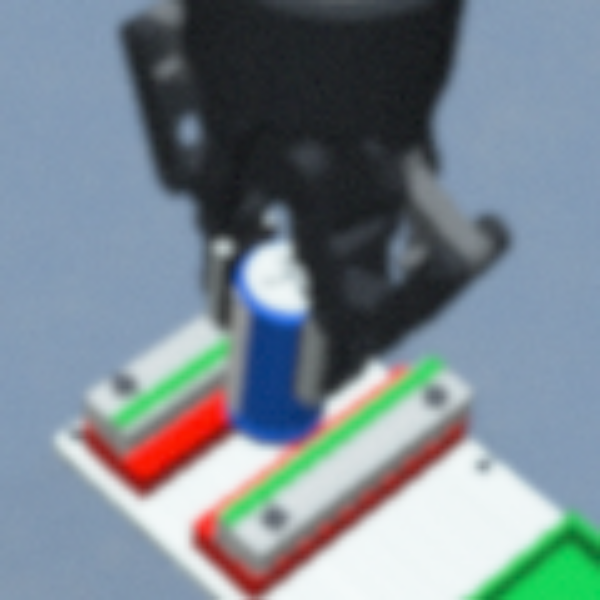

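The can (275,370) is centred at -0.9, matching the slot, and is already inside the mouth with no force. I'll lower it onto the step.

Call:
move_arm(
  series=[
    [[0.2,0,0,2,0],[0.2,0,0,4,0],[0.2,0,0,5,0],[0.2,0,0,6,0],[0.2,0,0,6.5,0],[0.2,0,0,7,0],[0.2,0,0,7.5,0],[0.2,0,0,8,0],[0.2,0,0,8,0],[0.2,0,0,8,0]],
  ],
)

```text
time_s: 6.93
eef_pos: [0.4873, 0.0749, 0.0518]
eef_rot: [0.0, -0.135, 0.991, -0.0]
wrist_force: [-2.1, -0.3, 4.6]
opening: 0.366
grasp_force: 60.3
```

Contact on the step at the expected height. I'll let go so it truly rests there, check, and then regrip.

Call:
move_arm(
  series=[
    [[0.2,0,0,0.5,0],[0.2,0,0,0.5,0],[0.6,0,0,0,0],[0.6,0,0,0,0],[0.6,0,0,0,0],[0.6,0,0,0,0],[0.6,0,0,0,0],[0.6,0,0,0,0],[0.6,0,0,0,0],[0.6,0,0,0,0]],
  ],
)

```text
time_s: 7.77
eef_pos: [0.4872, 0.0748, 0.0512]
eef_rot: [-0.0, -0.135, 0.991, 0.0]
wrist_force: [0.1, 0.6, -0.8]
opening: 0.601
grasp_force: 0.0
```

```bash
python3 -c "
from h import *
held('side')
a,d=camera('side');cv2.imwrite('pics/s4.png',cv2.resize(a[180:300,300:420],None,fx=5,fy=5))
W=cloud('side',d);r=outline_of('can_medium','side')[0]['region']&(d>0);p=W[r];p=p[(abs(p[:,0]-.487)<.03)&(abs(p[:,1]-.076)<.03)];print(np.percentile(p[:,2],[1,50,90,98]))"
```

```text
rail 1 [19.  19.2 29.1 37.9 39. ]
rail -1 [20.5 21.5 32.4 40.3 40.8]
[0.02570767 0.06915618 0.08607629 0.08743689]
```

View pics/s4.png

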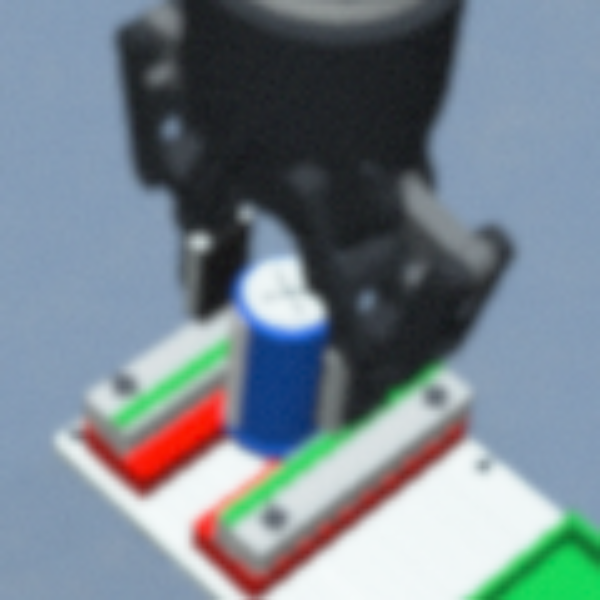

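The freed can stands on the step, with its top at z about 0.086 = 22 + 64 mm. I'll regrip, lift and carry it to the dish.

Call:
move_arm(
  series=[
    [[0.2,0,0,0,0],[0.2,0,0,0,0],[0.2,0,0,0,0],[0.2,0,0,0,0],[0.2,0,0,0,0],[0.2,0,0,0,0],[0.2,0,0,-5,0],[0.2,0,0,-15,0],[0.2,0,0,-30,0],[0.2,0,0,-40,0]],
  ],
)

```text
time_s: 8.8
eef_pos: [0.4876, 0.0749, 0.0927]
eef_rot: [0.0, -0.135, 0.991, -0.0]
wrist_force: [0.6, 0.1, -0.9]
opening: 0.369
grasp_force: 59.4
```

Call:
move_arm(
  series=[
    [[0.2,0,-10,0,0],[0.2,0,-35,0,0],[0.2,0,-65,0,0],[0.2,0,-95,0,0],[0.2,0,-120,0,0],[0.2,0,-130,0,0],[0.2,0,-130,10,0],[0.2,0,-130,25,0],[0.2,0,-130,35,0],[0.2,0,-130,40,0]],
  ],
)

```text
time_s: 9.63
eef_pos: [0.52, -0.049, 0.0488]
eef_rot: [-0.002, -0.136, 0.991, 0.001]
wrist_force: [0.0, 0.7, -1.7]
opening: 0.375
grasp_force: 59.6
```

```bash
python3 -c "
from h import *
s,M=tool();print(s['time_s'],s['eef_pos'],s['opening'],s['grasp_force'],s['wrist_force'])
a,d=camera('side');cv2.imwrite('pics/s5.png',cv2.resize(a[220:370,320:480],None,fx=4,fy=4))"
```

```text
9.6333 [ 0.52004295 -0.04896226  0.04883175] 0.3753624422512464 59.602065682411194 [ 0.01030461  0.71360002 -1.65562487]
```

View pics/s5.png

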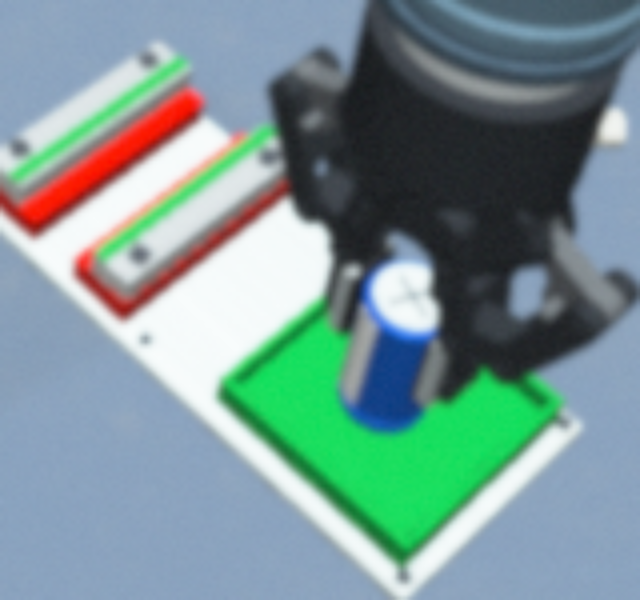

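The can (385,350) is held over the middle of the dish, about 8 mm above the floor. I'll lower it until it touches.

Call:
move_arm(
  series=[
    [[0.2,0,0,1,0],[0.2,0,0,3,0],[0.2,0,0,5,0],[0.2,0,0,6,0],[0.2,0,0,7,0],[0.2,0,0,8,0],[0.2,0,0,8.5,0],[0.2,0,0,8.5,0],[0.2,0,0,8.5,0],[0.2,0,0,8.5,0]],
  ],
)

```text
time_s: 10.52
eef_pos: [0.5221, -0.0504, 0.0429]
eef_rot: [0.0, -0.135, 0.991, -0.0]
wrist_force: [0.1, 0.6, -0.5]
opening: 0.37
grasp_force: 59.6
```

Call:
move_arm(
  series=[
    [[0.2,0,0,0.5,0],[0.2,0,0,1,0],[0.2,0,0,1.5,0],[0.2,0,0,1.5,0],[0.2,0,0,1.5,0],[0.2,0,0,1.5,0],[0.2,0,0,1.5,0],[0.2,0,0,1.5,0],[0.2,0,0,1.5,0],[0.2,0,0,1.5,0]],
  ],
)

```text
time_s: 11.35
eef_pos: [0.5222, -0.0504, 0.0415]
eef_rot: [0.0, -0.135, 0.991, -0.0]
wrist_force: [-2.0, 0.4, 4.9]
opening: 0.368
grasp_force: 60.0
```

Touching the floor. I'll release and rise straight up.

Call:
move_arm(
  series=[
    [[0.65,0,0,0,0],[0.65,0,0,0,0],[0.65,0,0,0,0],[0.65,0,0,0,0],[0.65,0,0,0,0],[0.65,0,0,0,0],[0.65,0,0,-10,0],[0.65,0,0,-30,0],[0.65,0,0,-60,0],[0.65,0,0,-90,0]],
  ],
)

```text
time_s: 12.18
eef_pos: [0.5213, -0.0501, 0.1322]
eef_rot: [-0.001, -0.135, 0.991, 0.0]
wrist_force: [1.2, -0.0, -0.6]
opening: 0.647
grasp_force: 0.0
```

Call:
move_arm(
  series=[
    [[0.65,0,0,-20,0],[0.65,0,0,-40,0],[0.65,0,0,-50,0],[0.65,0,0,-50,0],[0.65,0,0,-50,0],[0.65,0,0,-50,0],[0.65,0,0,-50,0],[0.65,0,0,-50,0],[0.65,0,0,-50,0],[0.65,0,0,-50,0]],
  ],
)

```text
time_s: 13.02
eef_pos: [0.5218, -0.0503, 0.1806]
eef_rot: [-0.001, -0.135, 0.991, 0.0]
wrist_force: [0.5, -0.5, -0.1]
opening: 0.651
grasp_force: 0.0
```

```bash
python3 -c "
from h import *
s,M=tool();print(s['time_s'],s['eef_pos'],s['wrist_force'])
a,d=camera('side');cv2.imwrite('pics/s6.png',a)"
```

```text
13.0167 [ 0.52176514 -0.05031209  0.18059357] [ 0.46953492 -0.46466818 -0.05729993]
```

View pics/s6.png

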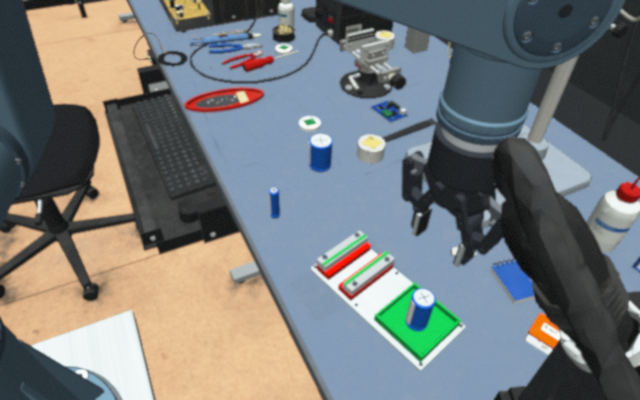

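The medium can stands in the dish (421,310), the other two are unmoved at (274,202) and (320,153), and the gripper is clear.

```bash
python3 -c "
from bench import order
print(order.hand_in())"
```

```text
the job is handed in; nothing more can be done
None
```

I set the medium can upright on the gauge's no-go step, released it there, then took it out and left it standing in the green dish; the other two cans are where they were, and the job was handed in at about 13 s (the hand-in returned no verdict).

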